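# Read the tag of the arched panel with the squeeze-grip label reader

## Task

Lift the hand-held label reader out of its dock (only its head can be gripped there), put it down well clear of the dock and let go, then take it again by the handle so that the fingers squeeze its two side paddles fully in. With the paddles squeezed, point its nose square at the middle of the paper tag on the board with the arched top, from about 8 cm away, and hold it still there for about two seconds; do not read the tag on the square-topped board. Then lay the reader gently, right way up, on the middle of the grey mat and let go; touch neither board and leave all the other things on the table where they are.

Things in the scene. Friction and masses are not known exactly. Their poses are not given: they have to be found in the camera images.
- reader: white plastic label reader, 197 mm long, 0.2 kg, loose; origin on its underside. x points out of its nose along the beam, y left, z up. Handle: x -105 to +15 mm, 34 wide, 32 high. Head: x +15 to +92, 44 wide, 36 high, with a black glazed nose. It starts right way up in the dock, underside 8 mm above the table, only the head outside the dock walls; it lifts straight up
- nose (a point): middle of the window at the front end of the reader, 92 mm ahead of the reader's origin and 18 mm above its underside; the beam leaves here along the reader's x axis
- head (a point): middle of the reader's head, 50 mm ahead of its origin and 18 mm above its underside: the head is 44 mm wide here, to be gripped across (along y)
- handle (a point): middle of the reader's handle between the two paddles, 45 mm behind its origin and 18 mm above its underside; gripping here across (along y) squeezes both paddles
- paddle_left (a joint): spring paddle on the left (+y) side of the handle, 50 mm long, 24 mm high (6 to 30 mm above the underside), centred at point handle. 0 = out (standing 5 mm proud of the handle), 0.004 m = fully squeezed in, which takes about 7 N. Over both paddles the handle is 44 mm wide when out and 36 mm when squeezed; a grip of 40 N presses both home
- paddle_right (a joint): the same on the right (-y) side
- dock: grey plastic dock fixed on the table, open on top and in front; origin on the table below the reader's origin, x the way the docked reader points, z up. Floor 8 mm thick, 64 mm wide walls outside, 48 mm inside, 46 mm high above the table, from x -119 to +9 mm; in front of the walls a tongue 30 mm wide and 8 mm high under the head, to x +83 mm
- mat: grey mat 280 x 160 x 4 mm, fixed flat on the table; origin at the centre of its underside (table level), x along the 280 mm side, so its top is 4 mm above the origin. At the start it is clear
- arched_board: wooden board with an arched (half-round) top, 210 mm high along the slope, top 215 mm above the table, 160 mm wide, 14 mm thick, on a fixed aluminium easel foot (110 mm wide). The face leans back 30 degrees from upright. Origin on the table below the board's lower edge (30 mm up); x level, from the face to the easel's back (yaw 0: away from the robot), foot from x -30 to +160 mm; z up
- arched_tag: paper label with printed bars, 34 mm high x 52 mm wide, flat on the face of the arched board; origin at its middle. z points straight out of the label (level part towards the board's front, 30 degrees upward), x up the slope, y along the width. This is the one to read.
- square_board: wooden board with a straight, square-cornered top, 200 mm high along the slope, top 207 mm above the table, 160 mm wide, 14 mm thick, on a fixed aluminium easel foot (110 mm wide). The face leans back 30 degrees from upright. Origin on the table below the board's lower edge (30 mm up); x level, from the face to the easel's back (yaw 0: away from the robot), foot from x -30 to +160 mm; z up
- square_tag: paper label with printed bars, 34 mm high x 52 mm wide, flat on the face of the square-topped board; origin at its middle. z points straight out of the label (level part towards the board's front, 30 degrees upward), x up the slope, y along the width. Not to be read.
- flask: bystander: small brown glass jar with a black cap, 40 mm across, 100 mm high, standing close to the left of the dock's rear; origin at its foot
- jar: bystander: clear glass bottle with a white cap, 54 mm across, 160 mm high, in the middle of the table; origin at its foot
- tin: bystander: small aluminium tin, 40 mm across, 60 mm high, its middle 45 to 55 mm outside the left (+y) long edge of the mat; origin at its foot
- weight: bystander: brass weight, 48 mm across, 66 mm high, standing between the boards; origin at its foot
- scalpel: bystander: steel scalpel lying flat, 150 mm long, 5 mm high, near the middle in front of the robot; origin under its middle
- torch: bystander: black torch lying, 140 mm long, 32 mm high, at the left side; origin under its middle
- brush: bystander: flat brush with a wooden handle lying at the right side, 200 mm long, 42 mm wide, 20 mm high; origin under its middle

How it is judged:
By the outcome, as a careful person would: the job done as asked, in the order asked, and still so for the second after the job is handed in, with the robot touching nothing.
It also fails if it takes over 72 s, if anything falls off the work surface, if the arm or the gripper's body presses on something with over 40 N, if the wrist force passes 120 N, or if a joint passes its speed limit or range.

## Robot

A 6-joint arm with a two-finger parallel gripper is mounted at the origin on the work surface. World frame = base frame: x ahead of the robot, y to its left, z up, the work surface at z = 0. Lengths are in m, angles in rad, forces in N, time in s.
With the tool pointing down it reaches from about 0.25 to 0.775 m from the base axis. Payload 8.9 kg.
Tool frame: the origin (TCP) lies midway between the tips of the shut fingers; the grasp point (between the pads) lies 19 mm behind it (manip.pinch_z is the distance from the TCP to the grasp point, in m); z points along the fingers, y is the line along which they close (so a half turn about z gives the same grasp; the last joint's range is limited). The gripper opens to 85 mm and grips with 20 to 120 N. Pads are 22 mm wide; open, the fingers measure 114 mm over their backs; the gripper's body (76 mm by 85 mm) begins 54 mm behind the grasp point. The pads swing forward as they close: fully open they stand 13 mm farther back than shut.
Start: joints at [-1.292, 0.291, -0.153, 1.127, 0, 1.431], TCP at [0.213, -0.48, 0.207] pointing down, gripper open.
Joint ranges: [-2.52, 2.52], [-0.91, 1.74], [-1.3, 1.37], [-1.96, 2.02], [-1.52, 1.47], [-3.14, 3.14]. Speed limits (rad/s): [2.22, 2.22, 2.79, 3.14, 3.14, 3.14].

## Interface

Orientations are given as a 3x3 rotation matrix whose columns are the frame's x, y, z axes.
In Python, from station import manip gives the robot as it stands.
- The arm moves only by the shell command python3 -m crank 'ROWS' [FORCE]. ROWS is a JSON list of rows, 1 to 5 of them, each of 7 numbers: dx, dy, dz in m, then a rotation vector rx, ry, rz in rad, then the finger opening in m; each row shifts and turns the commanded pose from where the row before left it, along the tool's axes as they then stand; what a row does not reach is not made up. A row lasts 1/10 s, in which the tool goes at most 0.05 m and 0.15 rad, less where a joint would pass 70% of its speed; a pose out of reach is approached as far as the arm can. The fingers move at their own pace and stop on an object; FORCE is the grip in N (left out, the last holds). Time passes only in rows, so rows that do not move let the fingers close. It prints the time, the measured TCP pose, the force, the opening and the grip force at its end.
- manip.observe(): the state, without advancing time (a new reading comes with each control period).
- manip.get_image(name): name is "scene" or "side" or "wrist"; returns a dict with "frame" (480x640x3 uint8, red, green, blue), "K" (3x3 intrinsics, pixels), "distortion" ([k1, k2, p1, p2, k3] as OpenCV has them; the pictures are not rectified), "R" (3x3) and "t" (3): a world point X has camera coordinates R X + t. Camera axes: x right, y down, z forward; pixel columns grow to the right and rows downward; lengths in m; the calibration is good to about 2 mm. A picture is of the moment at which its call begins. There is no depth.
- manip.finish_job(): hands the job in; it is judged then, once.
The state is a dict: "t": time; "joints": joint angles; "joint_velocities": joint speeds; "effort": joint torques, N m; "position": TCP position; "eef_rot": TCP orientation; "force": force on the tool from outside, world axes, zero at the start; "wrist_torque": the same for the moment, N m; "grip_width": finger opening in m; "grasp_force": force on a finger pad.
Only numpy, scipy, OpenCV 4.12 (cv2) and the standard library are available. Lean on these libraries where they do the work, as an engineer would, in place of code of your own. Each camera call takes 0.05 s, during which the arm holds its last target. There are 200 camera calls.

## Working session

There is one attempt and no reset: what is moved stays moved. The work goes in short steps, Python scripts to look and compute and a shell command to move; the robot and the scene stay as the last step left them, time stands still between calls to the robot, and variables do not carry over. Pictures are saved under pics/ and viewed, at most 10 in all, crops included, and the job is handed in when it is done.

```bash
ls; mkdir -p pics; python3 - <<'E'
from station import manip
import cv2, numpy as np
for n in ["scene","side"]:
    d=manip.get_image(n); cv2.imwrite(f"pics/{n}0.png",d["frame"][:,:,::-1]); np.savez(f"{n}0.npz",**{k:np.array(v) for k,v in d.items()})
    print(n,d["K"],d["distortion"],-np.array(d["R"]).T@np.array(d["t"]))
s=manip.observe();print(s)
E
```

```text
pics
scene [[572.83414187   0.         313.20012057]
 [  0.         572.83414187 240.56152873]
 [  0.           0.           1.        ]] [-0.15917836  0.          0.          0.          0.        ] [1.35283944 0.21470548 1.26347325]
side [[470.22700508   0.         317.15386151]
 [  0.         470.22700508 245.36814997]
 [  0.           0.           1.        ]] [0.03657845 0.         0.         0.         0.        ] [0.27897152 0.76650891 1.10495091]
{'t': 0.1, 'joints': array([-1.29232367e+00,  2.91208773e-01, -1.54033906e-01,  1.12671314e+00,
        1.80782771e-05,  1.43144505e+00]), 'joint_velocities': array([-7.80814656e-04, -7.73257473e-04,  7.21478112e-04,  2.64003565e-03,
        5.19335518e-05,  1.75577745e-03]), 'effort': array([ 2.11692670e-03, -5.37976742e+01,  3.31919718e+01,  9.23565502e-03,
        1.24269133e-05,  1.47343837e-05]), 'position': array([ 0.21289974, -0.47943905,  0.20650396]), 'eef_rot': array([[ 9.13974122e-01,  4.05772366e-01, -3.01348082e-04],
       [ 4.05772438e-01, -9.13973454e-01,  1.11979406e-03],
       [ 1.78957337e-04, -1.14574154e-03, -9.99999328e-01]]), 'force': array([ 0.87157353, -0.18761319, -0.12705618]), 'wrist_torque': array([-0.04030865, -0.01237809, -0.00409622]), 'grasp_force': 0.0, 'grip_width': 0.08566383341654472}
```

View pics/scene0.png

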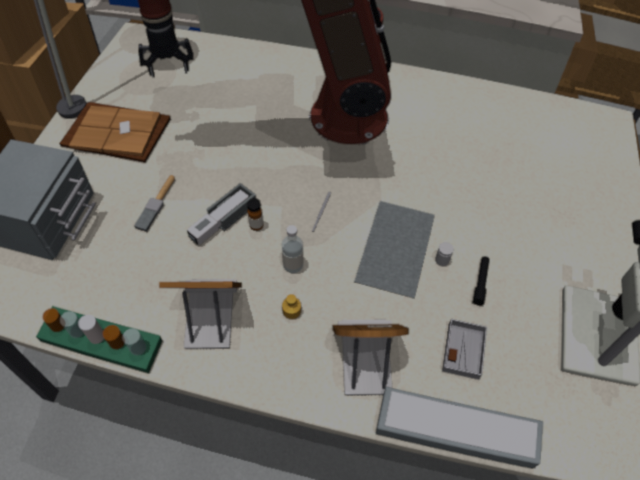

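View pics/side0.png

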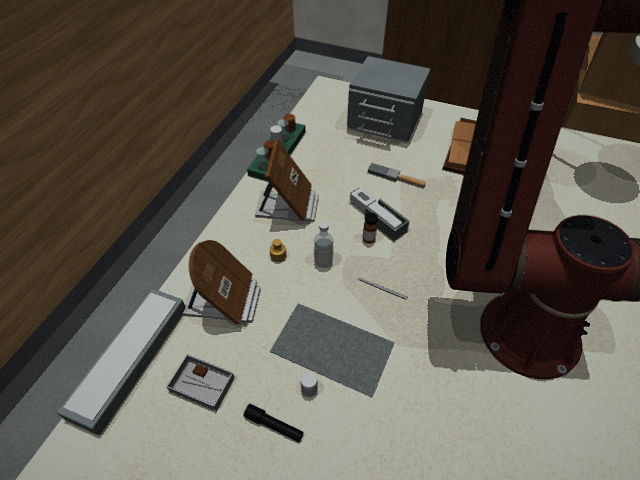

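The scene view shows the reader and dock at about (222,214), nose end at (195,237). The flask is at (255,215), the mat at (396,248), the arched board at (370,330) and the square board at (200,285). In the side view the arched board's tag is at (223,288). I'll zoom in on these next.

```bash
cat > h.py <<'E'
import numpy as np, cv2
def load(n):
    d=dict(np.load(n+".npz")); return d
def snap(name,tag):
    from station import manip
    d=manip.get_image(name); d={k:np.array(v) for k,v in d.items()}
    np.savez(tag+".npz",**d); return d
def ray(d,uv):
    p=cv2.undistortPoints(np.array(uv,float).reshape(-1,1,2),d["K"],d["distortion"]).reshape(-1,2)
    v=np.c_[p,np.ones(len(p))]@d["R"]; return -d["R"].T@d["t"], v/np.linalg.norm(v,axis=1)[:,None]
def onz(d,uv,z):
    o,v=ray(d,uv); return o+v*((z-o[2])/v[:,2])[:,None]
def tri(d1,uv1,d2,uv2):
    o1,v1=ray(d1,uv1);o2,v2=ray(d2,uv2);out=[]
    for a,b in zip(v1,v2):
        s=np.linalg.lstsq(np.c_[a,-b],o2-o1,rcond=None)[0]
        p,q=o1+a*s[0],o2+b*s[1]; out.append(np.r_[(p+q)/2,np.linalg.norm(p-q)])
    return np.array(out)
def proj(d,X):
    return cv2.projectPoints(np.array(X,float).reshape(-1,1,3),cv2.Rodrigues(d["R"])[0],d["t"],d["K"],d["distortion"])[0].reshape(-1,2)
E
python3 - <<'E'
from h import *
a,b=load("scene0"),load("side0")
def crop(d,x,y,w=80,h=60): return cv2.resize(d["frame"][y:y+h,x:x+w],(400,300),interpolation=cv2.INTER_CUBIC)
m=np.vstack([np.hstack([crop(a,183,180),crop(b,340,180)]),np.hstack([crop(b,180,230,110,100),crop(a,325,305,90,60)])])
cv2.imwrite("pics/m1.png",m[:,:,::-1])
np.set_printoptions(precision=4,suppress=True)
for d,n in((a,"sc"),(b,"si")):
    c=d["frame"].astype(int)
    # mat mask: darker grey neutral
    hsv=cv2.cvtColor(d["frame"],cv2.COLOR_RGB2HSV)
    roi=np.zeros(c.shape[:2],np.uint8)
    (x0,y0,x1,y1)=(345,190,445,305) if n=="sc" else (262,295,402,400)
    roi[y0:y1,x0:x1]=1
    g=c.mean(2); m=((g<140)&(c.max(2)-c.min(2)<25)&(roi>0)).astype(np.uint8)
    m=cv2.morphologyEx(m,cv2.MORPH_OPEN,np.ones((5,5)));m=cv2.morphologyEx(m,cv2.MORPH_CLOSE,np.ones((5,5)))
    k=max(cv2.findContours(m,0,2)[0],key=cv2.contourArea)
    W=onz(d,k.reshape(-1,2),.004)
    r=cv2.minAreaRect((W[:,:2]*1000).astype(np.float32)); print(n,"mat",r)
E
```

```text
sc mat ((460.365478515625, 229.05322265625), (163.1750946044922, 285.3883972167969), 86.85543823242188)
si mat ((460.30548095703125, 227.39312744140625), (163.40802001953125, 281.3590087890625), 86.77790832519531)
```

View pics/m1.png

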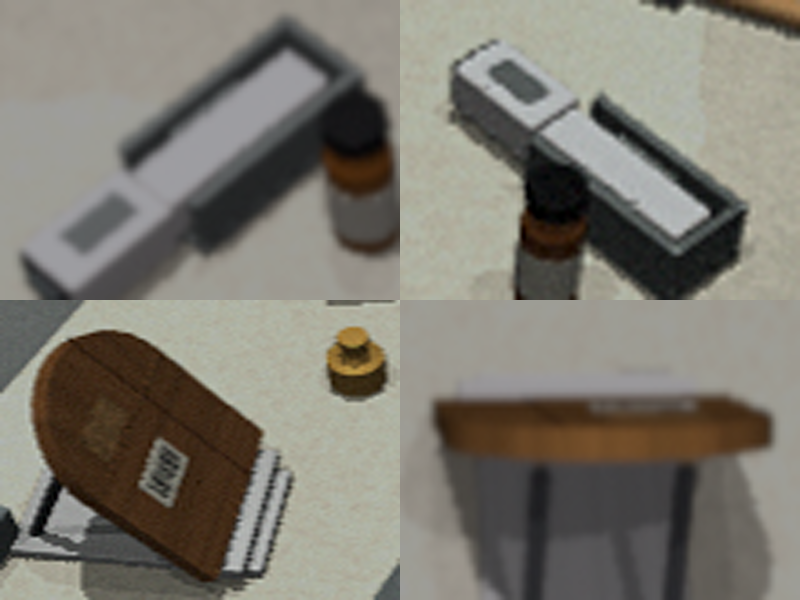

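The crops show the head-top corners in both views, the arched board's lower-edge corners at about (238.6,323) and (252,275) in the side view, and its tag at (225,287). Next I'll turn these into positions.

```bash
python3 - <<'E'
from h import *
np.set_printoptions(precision=4,suppress=True)
a,b=load("scene0"),load("side0")
# white head/handle top mask -> ground at z=.044/.040
def P(c,x,y): return [[x+u/5,y+v/5] for u,v in c]
ha=onz(a,P([(22,258),(75,295),(188,207),(122,174)],183,180),.044)
hb=onz(b,P([(52,70),(97,40),(178,103),(127,135)],340,180),.044)
print(ha[:,:2]);print(hb[:,:2])
for h in(ha,hb):
    print("sides",[np.linalg.norm(h[i]-h[(i+1)%4]) for i in range(4)],"mid",h.mean(0))
# handle end (rear) z=.040
ra=onz(a,P([(285,50),(330,75)],183,180),.040); rb=onz(b,P([(313-0,207),(290,228)],340,180),.040)
print("rear",ra[:,:2],ra.mean(0),rb[:,:2],rb.mean(0))
# dock wall outer corners z=.046 rear
da=onz(a,P([(285,15),(362,70)],183,180),.046); db=onz(b,P([(345,205),(275,250)],340,180),.046)
print("dock rear",da[:,:2],db[:,:2])
for h,r in((ha,ra),(hb,rb)):
    v=h.mean(0)-r.mean(0); print("yaw",np.degrees(np.arctan2(v[1],v[0])),"dist rear-headmid (.158)",np.linalg.norm(v[:2]))
# arched board
e=onz(b,[[238.6,323.3],[252,275]],.03); print("edge",e, np.linalg.norm(e[0]-e[1]))
ev=e[1]-e[0]; ev/=np.linalg.norm(ev); xb=np.array([-ev[1],ev[0],0]); xb*=np.sign(xb[0])
n=-xb*np.cos(np.pi/6)+np.array([0,0,.5])
print("board yaw",np.degrees(np.arctan2(xb[1],xb[0])))
o,v=ray(b,[[224.8,287.3]]); s=((e.mean(0)-o)@n)/(v@n); print("tag",o+v[0]*s[0])
# small things
for nm,pt,z in(("jar",(292,265),0.02),("flask",(256,226),.0),("weight",(291,312),0),("tin",(445,262),0),("scalp",(321,211),.003)):
    print(nm,onz(a,[pt],z)[0,:2])
E
```

```text
[[ 0.581  -0.3111]
 [ 0.5962 -0.2752]
 [ 0.527  -0.237 ]
 [ 0.515  -0.2791]]
[[ 0.5912 -0.2772]
 [ 0.5734 -0.3141]
 [ 0.5073 -0.2788]
 [ 0.5284 -0.2401]]
sides [np.float64(0.03902836329568739), np.float64(0.07909266601631149), np.float64(0.043775374266781714), np.float64(0.07332185132687283)] mid [ 0.5548 -0.2756  0.044 ]
sides [np.float64(0.04095939649758809), np.float64(0.074889186402432), np.float64(0.04401209741170667), np.float64(0.07294592198890233)] mid [ 0.5501 -0.2775  0.044 ]
rear [[ 0.4074 -0.2229]
 [ 0.4183 -0.193 ]] [ 0.4129 -0.2079  0.04  ] [[ 0.4048 -0.228 ]
 [ 0.4131 -0.2062]] [ 0.409  -0.2171  0.04  ]
dock rear [[ 0.3878 -0.2289]
 [ 0.415  -0.175 ]] [[ 0.3866 -0.2312]
 [ 0.4158 -0.1803]]
yaw -25.482457518851486 dist rear-headmid (.158) 0.1572583734908805
yaw -23.190352674301423 dist rear-headmid (.158) 0.15351055332452054
edge [[0.7056 0.2687 0.03  ]
 [0.744  0.1176 0.03  ]] 0.155895926631566
board yaw 14.278234034489548
tag [0.7602 0.2215 0.1015]
jar [ 0.5966 -0.0206]
flask [ 0.4875 -0.1536]
weight [0.7182 0.01  ]
tin [0.4735 0.3652]
scalp [0.3941 0.0067]
```

Mat centre is at (0.460, 0.228) with yaw about −3° from both views, and its size checks out. The head middle is near (0.552, −0.277) at yaw about −27°, and the arched tag near (0.76, 0.22, 0.10), with board yaw about 14°. I'll move over the reader and refine these with the wrist camera.

```bash
cat >> h.py <<'E'
from scipy.spatial.transform import Rotation as Ro
def down(yaw,pitch=0):
    "tool pose for reader pointing at yaw (deg), nose down by pitch: tool y=reader y, z=-reader z, x=-reader x"
    c=Ro.from_euler("ZY",[yaw,pitch],degrees=True).as_matrix()
    return np.c_[-c[:,0],c[:,1],-c[:,2]]
def plan(p,R,N=None,p0=None,R0=None):
    from station import manip
    s=manip.observe(); p0=s["position"] if p0 is None else p0; R0=s["eef_rot"] if R0 is None else R0
    rv=Ro.from_matrix(R0.T@R).as_rotvec(); D=R0.T@(np.array(p)-p0)
    n=N or max(int(np.ceil(np.linalg.norm(D)/.05)),int(np.ceil(np.linalg.norm(rv)/.15)),1)
    q=Ro.from_rotvec(rv/n).as_matrix(); S=sum(np.linalg.matrix_power(q,k) for k in range(n))
    print("total shift",D.round(4),"rot",rv.round(4),"| n",n,"row",np.r_[np.linalg.solve(S,D),rv/n].round(4))
E
python3 - <<'E'
from h import *
from station import manip
s=manip.observe()
plan([.48,-.24,.26],s["eef_rot"]); plan([.48,-.24,.26],down(-27))
E
```

```text
total shift [ 0.3413 -0.1105 -0.0533] rot [0. 0. 0.] | n 8 row [ 0.0427 -0.0138 -0.0067  0.      0.      0.    ]
total shift [ 0.3413 -0.1105 -0.0533] rot [-4.0000e-04 -1.4000e-03 -2.2525e+00] | n 16 row [ 2.060e-02  1.890e-02 -3.300e-03 -0.000e+00 -1.000e-04 -1.408e-01]
```

```bash
python3 -m crank '[[0.0427,-0.0138,-0.0067,0,0,0,0.085],[0.0427,-0.0138,-0.0067,0,0,0,0.085],[0.0427,-0.0138,-0.0067,0,0,0,0.085],[0.0427,-0.0138,-0.0067,0,0,0,0.085],[0.0427,-0.0138,-0.0067,0,0,0,0.085]]' 40
python3 -m crank '[[0.0427,-0.0138,-0.0067,0,0,0,0.085],[0.0427,-0.0138,-0.0067,0,0,0,0.085],[0.0427,-0.0138,-0.0067,0,0,0,0.085],[0,0,0,0,0,-0.15,0.085],[0,0,0,0,0,-0.15,0.085]]'
python3 -m crank '[[0,0,0,0,0,-0.15,0.085],[0,0,0,0,0,-0.15,0.085],[0,0,0,0,0,-0.15,0.085],[0,0,0,0,0,-0.15,0.085],[0,0,0,0,0,-0.15,0.085]]'
python3 -m crank '[[0,0,0,0,0,-0.15,0.085],[0,0,0,0,0,-0.15,0.085],[0,0,0,0,0,-0.15,0.085],[0,0,0,0,0,-0.15,0.085],[0,0,0,0,0,-0.15,0.085]]'
python3 -m crank '[[0,0,0,0,0,-0.15,0.085],[0,0,0,0,0,-0.15,0.085],[0,0,0,0,0,-0.15,0.085],[0,0,0,0,0,0,0.085],[0,0,0,0,0,0,0.085]]'
python3 - <<'E'
from h import *
d=snap("wrist","w1"); cv2.imwrite("pics/w1.png",d["frame"][:,:,::-1])
from station import manip
s=manip.observe();print(s["t"],s["joints"].round(3),s["position"],s["force"])
print("cam in tool",s["eef_rot"].T@(-d["R"].T@d["t"]-s["position"]))
plan([.48,-.24,.26],down(-27))
E
```

```text
t: 0.6
position: [0.3811, -0.3287, 0.2406]
eef_rot: [[0.914, 0.405, -0.0], [0.405, -0.914, 0.0], [-0.0, -0.0, -1.0]]
force: [1.0, -0.9, 0.9]
grip_width: 0.0854
grasp_force: 0.0
t: 1.1
position: [0.4813, -0.239, 0.2603]
eef_rot: [[0.748, 0.664, -0.001], [0.664, -0.748, 0.0], [-0.0, -0.001, -1.0]]
force: [-0.6, -0.3, 0.5]
grip_width: 0.0852
grasp_force: 0.0
t: 1.6
position: [0.4802, -0.2402, 0.2602]
eef_rot: [[0.097, 0.995, -0.001], [0.995, -0.097, 0.0], [0.0, -0.001, -1.0]]
force: [-0.4, 0.0, -0.1]
grip_width: 0.085
grasp_force: 0.0
t: 2.1
position: [0.4803, -0.2402, 0.2602]
eef_rot: [[-0.608, 0.794, -0.001], [0.794, 0.608, 0.001], [0.001, -0.0, -1.0]]
force: [-0.4, -0.4, 0.9]
grip_width: 0.0851
grasp_force: 0.0
t: 2.6
position: [0.4803, -0.2403, 0.2604]
eef_rot: [[-0.888, 0.46, -0.0], [0.46, 0.888, 0.0], [0.0, 0.0, -1.0]]
force: [-0.1, -1.0, 0.4]
grip_width: 0.0847
grasp_force: 0.0
2.65 [-0.6    0.292 -0.012  1.268  0.    -0.122] [ 0.4803604  -0.24025847  0.26042629] [-0.61749838 -0.46449425  0.29168935]
cam in tool [ 0.06770918  0.00102768 -0.16612589]
total shift [0.0004 0.0001 0.0004] rot [ 0.0001 -0.0004 -0.0067] | n 1 row [ 0.0004  0.0001  0.0004  0.0001 -0.0004 -0.0067]
```

View pics/w1.png

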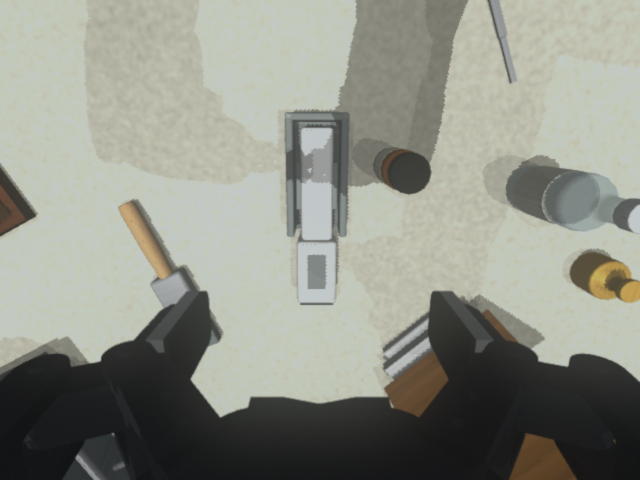

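The wrist view shows the reader nearly upright in the image: head corners at (299,241), (336,241), (335,303) and (299,303). The dock's rear corners are at (287,112) and (349,112), and the flask cap at (408,172).

```bash
python3 - <<'E'
from h import *
np.set_printoptions(precision=4,suppress=True)
d=load("w1")
f=d["frame"]; hsv=cv2.cvtColor(f,cv2.COLOR_RGB2HSV)
roi=f[236:310,292:343].astype(int)
# edges of head along rows/cols using gradients
g=cv2.GaussianBlur(f,(3,3),0).astype(float).mean(2)
for r in(258,270,285,295):
    gr=np.diff(g[r,285:350]); print(r,285+np.argmin(gr)+.5,285+np.argmax(gr)+.5, "desc",[(285+i) for i in np.argsort(-abs(gr))[:6]])
h=onz(d,[(299,303),(335.5,303),(336.5,241),(298.5,241)],.044)
print(h[:,:2],"mid",h.mean(0)); 
v=(h[0]+h[1])/2-(h[2]+h[3])/2; print("yaw head",np.degrees(np.arctan2(v[1],v[0])),np.linalg.norm(v),np.linalg.norm(h[0]-h[1]))
k=onz(d,[(286,112),(349.5,112),(348,236),(288.5,236)],.046); print("dock",k[:,:2])
u=(k[2]+k[3])/2-(k[0]+k[1])/2; print("yaw dock",np.degrees(np.arctan2(u[1],u[0])),np.linalg.norm(u))
E
```

```text
258 334.5 325.5 desc [np.int64(334), np.int64(325), np.int64(335), np.int64(306), np.int64(307), np.int64(337)]
270 334.5 325.5 desc [np.int64(334), np.int64(325), np.int64(324), np.int64(307), np.int64(337), np.int64(306)]
285 307.5 325.5 desc [np.int64(307), np.int64(325), np.int64(324), np.int64(306), np.int64(297), np.int64(334)]
295 333.5 336.5 desc [np.int64(333), np.int64(336), np.int64(298), np.int64(334), np.int64(295), np.int64(297)]
[[ 0.575  -0.3141]
 [ 0.5941 -0.2772]
 [ 0.5289 -0.2432]
 [ 0.5099 -0.2799]] mid [ 0.552  -0.2786  0.044 ]
yaw head -27.666638892205206 0.07351706982155483 0.041540217106291515
dock [[ 0.3873 -0.2278]
 [ 0.4161 -0.1724]
 [ 0.529  -0.2295]
 [ 0.4996 -0.2864]]
yaw dock -27.192161316535945 0.12660181828640035
```

```bash
python3 - <<'E'
from h import *
R=down(-27.4)
plan([.5504,-.2775,.10],R,4); plan([.5504,-.2775,.008],R,1)
E
```

```text
total shift [-0.0794 -0.0009  0.1604] rot [ 0.0001 -0.0004  0.0003] | n 4 row [-0.0198 -0.0002  0.0401  0.     -0.0001  0.0001]
total shift [-0.0794 -0.0009  0.2524] rot [ 0.0001 -0.0004  0.0003] | n 1 row [-7.940e-02 -9.000e-04  2.524e-01  1.000e-04 -4.000e-04  3.000e-04]
```

```bash
python3 -m crank '[[-0.0199,-0.0002,0.0401,0,0,0,0.085],[-0.0199,-0.0002,0.0401,0,0,0,0.085],[-0.0199,-0.0002,0.0401,0,0,0,0.085],[-0.0199,-0.0002,0.0401,0,0,0,0.085],[0,0,0.02,0,0,0,0.085]]'
python3 -m crank '[[0,0,0.02,0,0,0,0.085],[0,0,0.02,0,0,0,0.085],[0,0,0.02,0,0,0,0.085],[0,0,0.011,0,0,0,0.085],[0,0,0,0,0,0,0.085]]'
python3 -m crank '[[0,0,0,0,0,0,0.06],[0,0,0,0,0,0,0.035],[0,0,0,0,0,0,0.035],[0,0,0,0,0,0,0.035],[0,0,0,0,0,0,0.035]]' 40
python3 -m crank '[[0,0,0,0,0,0,0.03],[0,0,0,0,0,0,0.03],[0,0,0,0,0,0,0.03]]' 40
```

```text
t: 3.15
position: [0.551, -0.2774, 0.0763]
eef_rot: [[-0.888, 0.459, -0.002], [0.459, 0.888, 0.002], [0.003, 0.0, -1.0]]
force: [-0.5, -0.2, -0.7]
grip_width: 0.0848
grasp_force: 0.0
t: 3.65
position: [0.5498, -0.2767, 0.0077]
eef_rot: [[-0.889, 0.458, -0.002], [0.458, 0.889, 0.002], [0.003, 0.0, -1.0]]
force: [0.1, -0.5, 0.2]
grip_width: 0.0853
grasp_force: 0.0
t: 4.15
position: [0.5516, -0.278, 0.0105]
eef_rot: [[-0.89, 0.456, 0.002], [0.456, 0.89, -0.001], [-0.002, -0.0, -1.0]]
force: [-1.0, 0.4, 5.7]
grip_width: 0.0426
grasp_force: 40.8
t: 4.45
position: [0.5516, -0.278, 0.0105]
eef_rot: [[-0.89, 0.456, 0.002], [0.456, 0.89, -0.001], [-0.002, -0.0, -1.0]]
force: [-1.2, 0.0, 6.7]
grip_width: 0.0426
grasp_force: 40.8
```

```bash
python3 -m crank '[[0,0,0,0,0,0,0.03],[0,0,-0.01,0,0,0,0.03],[0,0,-0.02,0,0,0,0.03],[0,0,-0.03,0,0,0,0.03],[0,0,-0.04,0,0,0,0.03]]' 60
python3 -m crank '[[0,0,-0.045,0,0,0,0.03],[0,0,-0.045,0,0,0,0.03],[0,0,-0.02,0,0,0,0.03],[0,0,0,0,0,0,0.03],[0,0,0,0,0,0,0.03]]'
python3 - <<'E'
from h import *
d=snap("wrist","w2"); e=snap("side","s2")
m=np.vstack([cv2.resize(d["frame"],(480,360)),cv2.resize(e["frame"][100:240,300:480],(480,373))[:240]])
cv2.imwrite("pics/w2.png",m[:,:,::-1])
plan([.26,.40,.23],down(60)); plan([.31,.45,.23],down(58))
from station import manip
print(manip.observe()["joints"])
E
```

```text
t: 4.95
position: [0.5497, -0.2765, 0.1094]
eef_rot: [[-0.89, 0.456, -0.002], [0.456, 0.89, 0.002], [0.003, 0.0, -1.0]]
force: [1.0, -0.1, -2.1]
grip_width: 0.042
grasp_force: 61.5
t: 5.45
position: [0.5507, -0.2772, 0.2188]
eef_rot: [[-0.89, 0.456, -0.0], [0.456, 0.89, 0.0], [0.0, 0.0, -1.0]]
force: [-0.2, -0.3, -2.4]
grip_width: 0.0418
grasp_force: 61.5
total shift [ 0.5669  0.4698 -0.0108] rot [ 0.0025 -0.0021 -1.5211] | n 15 row [ 9.100e-03  5.340e-02 -8.000e-04  2.000e-04 -1.000e-04 -1.014e-01]
total shift [ 0.5452  0.5372 -0.0108] rot [ 0.0025 -0.0021 -1.4862] | n 16 row [ 0.005   0.0523 -0.0008  0.0002 -0.0001 -0.0929]
[-5.84903982e-01  4.65261377e-01  1.35061309e-01  1.24355997e+00
  6.43640232e-06 -1.10996584e-01]
```

View pics/w2.png

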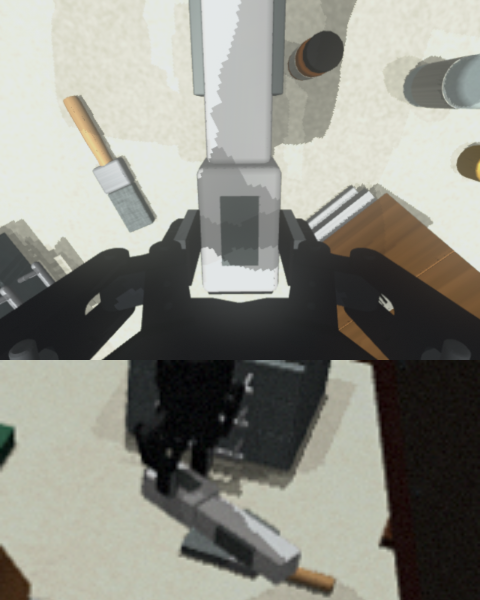

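The head is held and the reader is clear of the dock, with the handle roughly level. Next I'll carry it around to the free area on the left.

```bash
python3 -m crank '[[0.045,0,-0.01,0,0,0,0.03],[0.045,0,-0.01,0,0,0,0.03],[0.045,0,-0.01,0,0,0,0.03]]'
python3 - <<'E'
from h import *
plan([.28,.44,.23],down(58),15)
E
```

```text
t: 5.85
position: [0.4285, -0.2144, 0.2473]
eef_rot: [[-0.89, 0.456, -0.003], [0.456, 0.89, 0.002], [0.004, 0.001, -1.0]]
force: [0.4, -0.1, -0.6]
grip_width: 0.0418
grasp_force: 61.7
total shift [0.4306 0.5145 0.0192] rot [ 0.0033 -0.0027 -1.486 ] | n 15 row [ 0.0002  0.0491  0.0012  0.0002 -0.0002 -0.0991]
```

```bash
python3 -m crank '[[0,0.049,0.001,0,0,-0.099,0.03],[0,0.049,0.001,0,0,-0.099,0.03],[0,0.049,0.001,0,0,-0.099,0.03],[0,0.049,0.001,0,0,-0.099,0.03],[0,0.049,0.001,0,0,-0.099,0.03]]'
python3 -m crank '[[0,0.049,0.001,0,0,-0.099,0.03],[0,0.049,0.001,0,0,-0.099,0.03],[0,0.049,0.001,0,0,-0.099,0.03],[0,0.049,0.001,0,0,-0.099,0.03],[0,0.049,0.001,0,0,-0.099,0.03]]'
python3 -m crank '[[0,0.049,0.001,0,0,-0.099,0.03],[0,0.049,0.001,0,0,-0.099,0.03],[0,0.049,0.001,0,0,-0.099,0.03],[0,0.049,0.001,0,0,-0.099,0.03],[0,0.049,0.001,0,0,-0.099,0.03]]'
python3 -m crank '[[0,0,0,0,0,0,0.03],[0,0,0,0,0,0,0.03]]'
python3 - <<'E'
from h import *
e=snap("side","s3"); d=snap("scene","c3"); 
from station import manip
s=manip.observe(); print(s["joints"])
q=proj(e,[s["position"]])[0].astype(int); print(q)
c=[]
for f in (e,d):
    q=proj(f,[s["position"]])[0].astype(int);x,y=max(q[0]-80,0),max(q[1]-75,0); print(x,y)
    c.append(cv2.resize(f["frame"][y:y+150,x:x+160],(400,375)))
cv2.imwrite("pics/s3.png",np.hstack(c)[:,:,::-1])
plan([.28,.44,.0],down(58),1)
E
```

```text
t: 6.35
position: [0.4963, 0.0196, 0.2426]
eef_rot: [[-1.0, -0.025, -0.002], [-0.025, 1.0, 0.0], [0.002, 0.0, -1.0]]
force: [1.6, -1.0, -2.9]
grip_width: 0.0419
grasp_force: 61.7
t: 6.85
position: [0.4427, 0.2561, 0.2375]
eef_rot: [[-0.868, -0.497, -0.002], [-0.497, 0.868, -0.001], [0.002, 0.0, -1.0]]
force: [1.0, 1.1, -3.4]
grip_width: 0.0417
grasp_force: 61.7
t: 7.35
position: [0.2832, 0.4385, 0.2325]
eef_rot: [[-0.527, -0.85, -0.002], [-0.85, 0.527, -0.002], [0.002, 0.0, -1.0]]
force: [-0.1, 0.4, -2.2]
grip_width: 0.042
grasp_force: 61.7
t: 7.55
position: [0.2837, 0.4377, 0.2328]
eef_rot: [[-0.529, -0.849, -0.001], [-0.849, 0.529, -0.002], [0.003, 0.0, -1.0]]
force: [0.5, -0.0, -2.9]
grip_width: 0.042
grasp_force: 61.9
[ 8.52316938e-01  2.73147352e-01 -1.07787352e-01  1.19146068e+00
 -3.85802251e-04 -1.57734817e-01]
[383 416]
303 341
419 81
total shift [-0.      0.0062  0.2333] rot [-0.0001 -0.0016 -0.0022] | n 1 row [-0.000e+00  6.200e-03  2.333e-01 -1.000e-04 -1.600e-03 -2.200e-03]
```

View pics/s3.png

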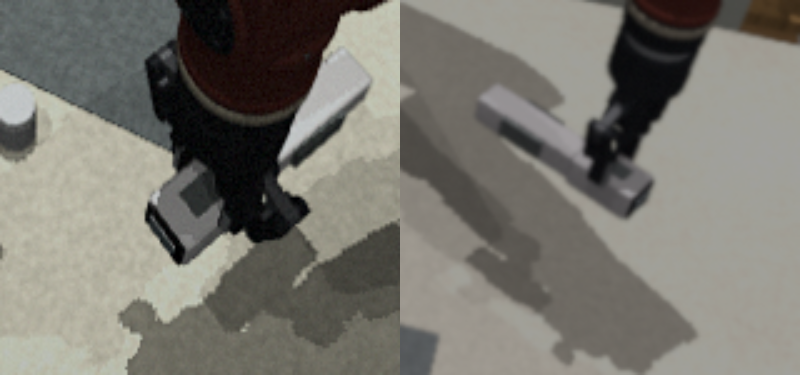

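The reader is level in the grip and the spot below is empty. I'll lower it and set it down.

```bash
python3 -m crank '[[0,0,0.048,0,0,0,0.03],[0,0,0.048,0,0,0,0.03],[0,0,0.048,0,0,0,0.03],[0,0,0.04,0,0,0,0.03],[0,0,0.02,0,0,0,0.03]]'
python3 -m crank '[[0,0,0.01,0,0,0,0.03],[0,0,0.006,0,0,0,0.03],[0,0,0.004,0,0,0,0.03],[0,0,0.003,0,0,0,0.03],[0,0,0,0,0,0,0.03]]'
python3 -m crank '[[0,0,0.002,0,0,0,0.03],[0,0,0.001,0,0,0,0.03],[0,0,0,0,0,0,0.03]]'
```

```text
t: 8.15
position: [0.2848, 0.4347, 0.0266]
eef_rot: [[-0.534, -0.846, -0.003], [-0.846, 0.534, -0.004], [0.005, 0.001, -1.0]]
force: [-0.1, -0.6, -1.8]
grip_width: 0.0419
grasp_force: 61.9
t: 8.65
position: [0.2856, 0.4381, 0.0077]
eef_rot: [[-0.531, -0.847, 0.001], [-0.847, 0.531, 0.001], [-0.001, -0.0, -1.0]]
force: [-0.2, 0.1, -2.7]
grip_width: 0.042
grasp_force: 61.9
t: 8.95
position: [0.2851, 0.4378, 0.0043]
eef_rot: [[-0.531, -0.848, 0.0], [-0.848, 0.531, 0.0], [-0.0, -0.0, -1.0]]
force: [0.4, 0.7, -2.2]
grip_width: 0.0421
grasp_force: 61.9
```

```bash
python3 -m crank '[[0,0,0.001,0,0,0,0.03],[0,0,0.001,0,0,0,0.03],[0,0,0,0,0,0,0.03]]'
python3 -m crank '[[0,0,0.001,0,0,0,0.03],[0,0,0,0,0,0,0.03]]'
```

```text
t: 9.25
position: [0.2853, 0.438, 0.0026]
eef_rot: [[-0.531, -0.847, 0.0], [-0.847, 0.531, 0.0], [-0.0, -0.0, -1.0]]
force: [-1.4, -1.5, 4.2]
grip_width: 0.0421
grasp_force: 62.6
t: 9.45
position: [0.2853, 0.438, 0.0026]
eef_rot: [[-0.531, -0.848, 0.001], [-0.848, 0.531, 0.001], [-0.001, -0.0, -1.0]]
force: [-4.6, -4.2, 18.7]
grip_width: 0.0414
grasp_force: 64.2
```

```bash
python3 -m crank '[[0,0,0,0,0,0,0.085],[0,0,0,0,0,0,0.085],[0,0,0,0,0,0,0.085],[0,0,-0.03,0,0,0,0.085],[0,0,-0.045,0,0,0,0.085]]' 40
python3 -m crank '[[0,0,-0.045,0,0,0,0.085],[0,0,-0.045,0,0,0,0.085],[0,0,-0.03,0,0,0,0.085],[0,0,0,0,0,0,0.085],[0,0,0,0,0,0,0.085]]' 40
python3 - <<'E'
from h import *
d=snap("wrist","w4"); cv2.imwrite("pics/w4.png",d["frame"][:,:,::-1])
from station import manip
print(manip.observe()["joints"])
# white-ish connected region near expected reader
R=down(58); h=np.array([.2853,.438,0]); x=-R[:,0]
pts=[h+x*(l-.05)+R[:,1]*w+np.array([0,0,z]) for l,w,z in((.092,.022,.036),(.092,-.022,.036),(.015,-.022,.036),(.015,.022,.036),(-.105,.017,.032),(-.105,-.017,.032))]
print(proj(d,pts).round(1))
E
```

```text
t: 9.95
position: [0.2837, 0.436, 0.0749]
eef_rot: [[-0.531, -0.847, -0.004], [-0.847, 0.531, -0.004], [0.005, 0.001, -1.0]]
force: [0.9, 0.4, -0.1]
grip_width: 0.0849
grasp_force: 0.0
t: 10.45
position: [0.2853, 0.438, 0.1963]
eef_rot: [[-0.531, -0.847, 0.001], [-0.847, 0.531, 0.001], [-0.001, -0.0, -1.0]]
force: [-0.2, -0.1, -0.7]
grip_width: 0.0848
grasp_force: 0.0
[ 8.53385516e-01  2.92923433e-01 -1.81815073e-01  1.09722441e+00
 -2.07851935e-06 -1.57776256e-01]
[[342.1 253.7]
 [295.  253.7]
 [293.4 170.5]
 [343.5 170.4]
 [339.5  18.4]
 [297.1  18.5]]
```

View pics/w4.png

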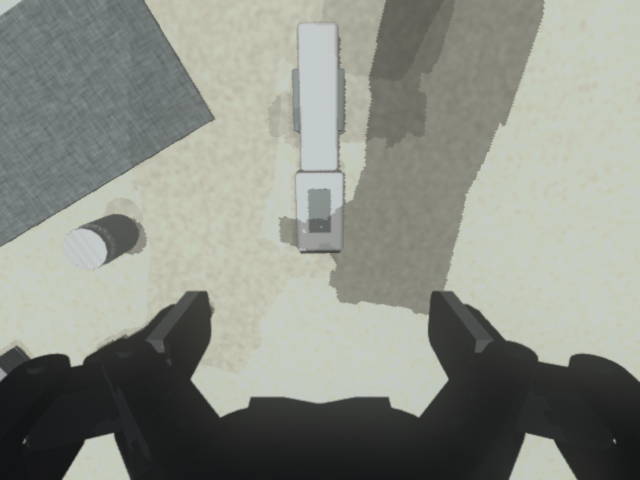

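The reader stands where predicted, within about 2 px. The paddles are centred at (319,100), and the nose (320,252) lines up with the rear (319,22). Before regripping I'll look at the arched board from close by with the wrist camera.

```bash
python3 - <<'E'
from h import *
R=down(14,-55); tag=np.array([.760,.2215,.1015]); 
cam=tag-R[:,2]*.40
p=cam-R@np.array([.0677,.001,-.1661])-R[:,0]*0.0
# want tag at row ~190
print(p); plan(p,R)
E
```

```text
[0.61201126 0.18357165 0.29111612]
total shift [ 0.0415 -0.412  -0.0959] rot [ 0.3672 -0.9121  0.7061] | n 9 row [-0.0139 -0.047  -0.0025  0.0408 -0.1013  0.0785]
```

```bash
python3 -m crank '[[-0.0139,-0.047,-0.0025,0.0408,-0.1013,0.0785,0.085],[-0.0139,-0.047,-0.0025,0.0408,-0.1013,0.0785,0.085],[-0.0139,-0.047,-0.0025,0.0408,-0.1013,0.0785,0.085],[-0.0139,-0.047,-0.0025,0.0408,-0.1013,0.0785,0.085],[-0.0139,-0.047,-0.0025,0.0408,-0.1013,0.0785,0.085]]'
python3 -m crank '[[-0.0139,-0.047,-0.0025,0.0408,-0.1013,0.0785,0.085],[-0.0139,-0.047,-0.0025,0.0408,-0.1013,0.0785,0.085],[-0.0139,-0.047,-0.0025,0.0408,-0.1013,0.0785,0.085],[-0.0139,-0.047,-0.0025,0.0408,-0.1013,0.0785,0.085],[0,0,0,0,0,0,0.085]]'
python3 -m crank '[[0,0,0,0,0,0,0.085],[0,0,0,0,0,0,0.085]]'
python3 - <<'E'
from h import *
d=snap("wrist","w5"); cv2.imwrite("pics/w5.png",d["frame"][:,:,::-1])
from station import manip
print(manip.observe()["joints"]); print(proj(d,[[.76,.2215,.1015]]))
E
```

```text
t: 11.0
position: [0.501, 0.3311, 0.2345]
eef_rot: [[-0.693, -0.545, 0.472], [-0.511, 0.833, 0.213], [-0.51, -0.093, -0.855]]
force: [0.6, -0.2, -0.6]
grip_width: 0.085
grasp_force: 0.0
t: 11.5
position: [0.6115, 0.179, 0.2884]
eef_rot: [[-0.559, -0.234, 0.796], [-0.133, 0.972, 0.193], [-0.819, 0.002, -0.574]]
force: [-0.5, -0.3, -0.1]
grip_width: 0.0851
grasp_force: 0.0
t: 11.7
position: [0.6121, 0.1842, 0.2907]
eef_rot: [[-0.558, -0.243, 0.794], [-0.139, 0.97, 0.199], [-0.818, 0.001, -0.575]]
force: [0.1, -0.1, 0.9]
grip_width: 0.0849
grasp_force: 0.0
[ 0.12343099 -0.10640582 -0.93851837 -0.21675439  0.10056643 -0.0700478 ]
[[318.01841636 134.24207512]]
```

View pics/w5.png

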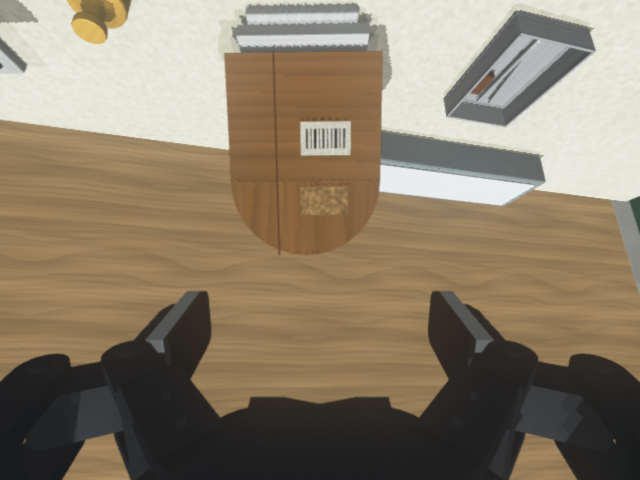

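The arched board and its tag are clear: tag corners are near (300,121), (351,121), (351,156) and (301,156), and the board's lower corners near (225,53) and (382,52).

```bash
python3 - <<'E'
from h import *
np.set_printoptions(precision=4,suppress=True)
d=load("w5"); b=load("side0"); f=d["frame"]
# tag mask: low saturation in board region
hsv=cv2.cvtColor(f,cv2.COLOR_RGB2HSV); m=np.zeros(f.shape[:2],np.uint8)
m[112:166,290:362]=(hsv[112:166,290:362,1]<70); m=cv2.morphologyEx(m,cv2.MORPH_CLOSE,np.ones((7,7)))
k=max(cv2.findContours(m,0,2)[0],key=cv2.contourArea); print(cv2.minAreaRect(k))
M=cv2.moments(m,True); c=[M["m10"]/M["m00"],M["m01"]/M["m00"]]
bx=cv2.boxPoints(cv2.minAreaRect(k))
e=onz(d,[(225,52.5),(382,52)],.03); print("edge",e,np.linalg.norm(e[0]-e[1]))
ev=e[1]-e[0]; ev/=np.linalg.norm(ev); xb=np.array([-ev[1],ev[0],0]); xb*=np.sign(xb[0])
n=-xb*np.cos(np.pi/6)+np.array([0,0,.5]); yaw=np.degrees(np.arctan2(xb[1],xb[0]))
def face(dd,uv):
    o,v=ray(dd,uv); return o+v*(((e.mean(0)-o)@n)/(v@n))[:,None]
T=face(d,[c])[0]; B=face(d,bx); print("yaw",yaw,"tag",T,"n",n)
print("tag sides",[np.linalg.norm(B[i]-B[i-1]) for i in range(4)])
W=face(d,[(230,181),(381,181),(305,254)]); print("width at arch",np.linalg.norm(W[0]-W[1]),"top z",W[2])
v=W[1]-W[0]; print("yaw of W",np.degrees(np.arctan2(-v[0],v[1])) )
# yaw from tag long sides
for i in range(4):
    v=B[i]-B[i-1]
    if np.linalg.norm(v)>.043: print("tag edge",v/np.linalg.norm(v))
print("tri tag",tri(d,[c],b,[(224.8,287.3)]))
E
```

```text
((325.0, 138.0), (34.0, 50.0), 90.0)
edge [[0.7467 0.1206 0.03  ]
 [0.7071 0.2753 0.03  ]] 0.1597269725073983
yaw 14.338892700636821 tag [0.7623 0.23   0.1032] n [-0.839  -0.2145  0.5   ]
tag sides [np.float64(0.03492310399356163), np.float64(0.05254664945824079), np.float64(0.03490668103954643), np.float64(0.05341130779193484)]
width at arch 0.16335941254325617 top z [0.829  0.2237 0.2124]
yaw of W 14.284082056085232
tag edge [-0.2464  0.9692  0.0023]
tag edge [ 0.2465 -0.9691 -0.002 ]
tri tag [[0.7552 0.2271 0.1096 0.0026]]
```

The sizes check out (edge 159.7 mm, tag about 53×35 mm), with yaw 14.3° and the tag at about (0.760, 0.229, 0.105). Now back over the handle.

```bash
python3 - <<'E'
from h import *
R=down(57.9); x=-R[:,0]; head=np.array([.2853,.438,0]); H=head-.095*x; print("handle",H)
d=load("w4"); print(proj(d,[H+x*.025+R[:,1]*.022+[0,0,.03],H-x*.025+R[:,1]*.022+[0,0,.03],H-x*.025-R[:,1]*.022+[0,0,.03]]))
plan(H+[0,0,.15],R)
E
```

```text
handle [0.23481713 0.35752342 0.        ]
[[343.86222986 129.09044314]
 [345.02428186  66.49350235]
 [292.16812273  66.43670397]]
total shift [ 0.3018  0.2595 -0.1841] rot [-0.3655  0.9106 -0.7043] | n 9 row [ 0.0292  0.0419 -0.0014 -0.0406  0.1012 -0.0783]
```

```bash
python3 -m crank '[[0.0285,0.041,-0.0014,-0.0406,0.1012,-0.0783,0.085],[0.0285,0.041,-0.0014,-0.0406,0.1012,-0.0783,0.085],[0.0285,0.041,-0.0014,-0.0406,0.1012,-0.0783,0.085],[0.0285,0.041,-0.0014,-0.0406,0.1012,-0.0783,0.085],[0.0285,0.041,-0.0014,-0.0406,0.1012,-0.0783,0.085]]'
python3 -m crank '[[0.0285,0.041,-0.0014,-0.0406,0.1012,-0.0783,0.085],[0.0285,0.041,-0.0014,-0.0406,0.1012,-0.0783,0.085],[0.0285,0.041,-0.0014,-0.0406,0.1012,-0.0783,0.085],[0.0285,0.041,-0.0014,-0.0406,0.1012,-0.0783,0.085],[0,0,0,0,0,0,0.085]]'
python3 -m crank '[[0,0,0,0,0,0,0.085]]'
python3 - <<'E'
from h import *
plan([.2359,.3592,.006],down(57.9),1)
E
```

```text
t: 12.25
position: [0.434, 0.3237, 0.1896]
eef_rot: [[-0.687, -0.624, 0.373], [-0.602, 0.776, 0.19], [-0.408, -0.094, -0.908]]
force: [0.5, 0.6, 0.4]
grip_width: 0.0852
grasp_force: 0.0
t: 12.75
position: [0.24, 0.3556, 0.1535]
eef_rot: [[-0.526, -0.851, -0.004], [-0.851, 0.526, -0.003], [0.005, 0.001, -1.0]]
force: [0.6, 0.4, -0.0]
grip_width: 0.085
grasp_force: 0.0
t: 12.85
position: [0.2435, 0.3554, 0.1538]
eef_rot: [[-0.53, -0.848, 0.002], [-0.848, 0.53, 0.0], [-0.001, -0.002, -1.0]]
force: [0.3, -0.3, 0.9]
grip_width: 0.0847
grasp_force: 0.0
total shift [0.001  0.0087 0.1478] rot [-0.0016  0.0012  0.0016] | n 1 row [ 0.001   0.0087  0.1478 -0.0016  0.0012  0.0016]
```

```bash
python3 -m crank '[[0.0005,0.0044,0.035,0,0,0,0.085],[0.0005,0.0044,0.035,0,0,0,0.085],[0,0,0.035,0,0,0,0.085],[0,0,0.025,0,0,0,0.085],[0,0,0.015,0,0,0,0.085]]'
python3 -m crank '[[0,0,0.003,0,0,0,0.085],[0,0,0,0,0,0,0.06],[0,0,0,0,0,0,0.03],[0,0,0,0,0,0,0.03],[0,0,0,0,0,0,0.03]]' 60
python3 -m crank '[[0,0,0,0,0,0,0.03],[0,0,0,0,0,0,0.03],[0,0,0,0,0,0,0.03],[0,0,0,0,0,0,0.03]]'
```

```text
t: 13.35
position: [0.2363, 0.3574, 0.0074]
eef_rot: [[-0.533, -0.846, 0.002], [-0.846, 0.533, -0.0], [-0.001, -0.002, -1.0]]
force: [0.6, -0.9, 0.2]
grip_width: 0.0853
grasp_force: 0.0
t: 13.85
position: [0.2369, 0.3587, 0.0069]
eef_rot: [[-0.533, -0.846, 0.003], [-0.846, 0.533, 0.001], [-0.003, -0.002, -1.0]]
force: [-2.5, -5.1, 27.4]
grip_width: 0.0299
grasp_force: 13.7
t: 14.25
position: [0.2369, 0.3586, 0.0071]
eef_rot: [[-0.533, -0.846, 0.003], [-0.846, 0.533, 0.001], [-0.003, -0.002, -1.0]]
force: [-0.9, -2.3, 14.7]
grip_width: 0.0303
grasp_force: 7.3
```

Only 7 N at 30 mm: the pads sit too high and haven't taken the handle properly. I'll open and check.

```bash
python3 -m crank '[[0,0,0,0,0,0,0.085],[0,0,0,0,0,0,0.085],[0,0,0,0,0,0,0.085]]'
python3 - <<'E'
from h import *
d=snap("wrist","w6"); e=snap("side","s6")
q=proj(e,[[.25,.38,.02]])[0].astype(int); x,y=q[0]-60,min(q[1]-50,380); print(x,y)
cv2.imwrite("pics/w6.png",np.hstack([cv2.resize(d["frame"],(480,360)),cv2.resize(e["frame"][y:y+100,x:x+85],(306,360))])[:,:,::-1])
E
```

```text
t: 14.55
position: [0.2363, 0.3581, 0.006]
eef_rot: [[-0.533, -0.846, 0.002], [-0.846, 0.533, 0.0], [-0.001, -0.001, -1.0]]
force: [-0.9, 0.7, -0.6]
grip_width: 0.0727
grasp_force: 0.0
335 380
```

View pics/w6.png

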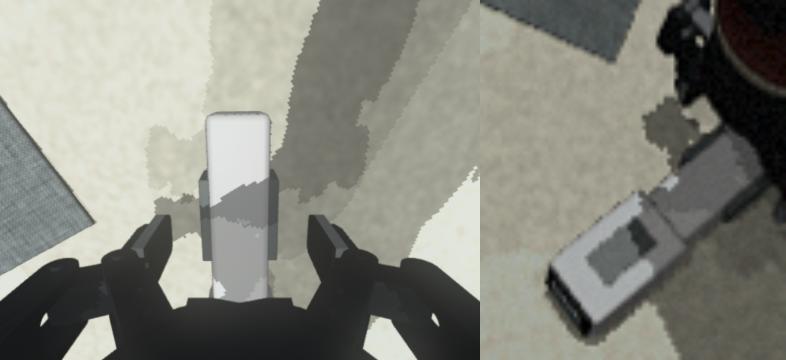

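```bash
python3 - <<'E'
from h import *
np.set_printoptions(precision=4,suppress=True)
d=load("w6"); R=down(57.8); x=-R[:,0]
T=np.array([.2363,.3581,0])
print("rear (exp -.060 from handle)",((onz(d,[(318,150)],.032)-T)@np.c_[x,R[:,1]]))
print("paddle ends L/R top z.03",((onz(d,[(270,227),(270,347),(369,227),(369,345)],.03)-T)@np.c_[x,R[:,1]]))
for z in(.005,.02,.03): print(z,proj(d,[T+[0,0,z]+R[:,1]*w for w in(-.036,0,.036)]).round(0).tolist())
E
```

```text
rear (exp -.060 from handle) [[-0.0603  0.0005]]
paddle ends L/R top z.03 [[-0.0302 -0.0187]
 [ 0.024  -0.0206]
 [-0.0302  0.0208]
 [ 0.0229  0.0227]]
0.005 [[243.0, 275.0], [317.0, 275.0], [391.0, 275.0]]
0.02 [[237.0, 287.0], [317.0, 287.0], [398.0, 287.0]]
0.03 [[231.0, 297.0], [317.0, 297.0], [403.0, 297.0]]
```

The reader is undisturbed and the fingers are centred on the paddles, so only the height was wrong. I'll go 6 mm lower and close fully.

```bash
python3 -m crank '[[0,0,0.003,0,0,0,0.07],[0,0,0.003,0,0,0,0.07],[0,0,0,0,0,0,0.05],[0,0,0,0,0,0,0.02],[0,0,0,0,0,0,0.01]]' 60
python3 -m crank '[[0,0,0,0,0,0,0.01],[0,0,0,0,0,0,0.01],[0,0,0,0,0,0,0.01],[0,0,0,0,0,0,0.01]]'
```

```text
t: 15.15
position: [0.2364, 0.3579, 0.0003]
eef_rot: [[-0.533, -0.846, 0.002], [-0.846, 0.533, -0.0], [-0.001, -0.002, -1.0]]
force: [-0.7, -3.0, 9.5]
grip_width: 0.0327
grasp_force: 58.7
t: 15.55
position: [0.2364, 0.3579, 0.0003]
eef_rot: [[-0.533, -0.846, 0.002], [-0.846, 0.533, -0.0], [-0.001, -0.002, -1.0]]
force: [-1.5, -2.4, 8.5]
grip_width: 0.0331
grasp_force: 58.7
```

```bash
python3 -m crank '[[0,0,-0.01,0,0,0,0.01],[0,0,-0.03,0,0,0,0.01],[0,0,-0.045,0,0,0,0.01],[0,0,-0.045,0,0,0,0.01],[0,0,-0.045,0,0,0,0.01]]'
python3 -m crank '[[0,0,-0.045,0,0,0,0.01],[0,0,-0.03,0,0,0,0.01],[0,0,0,0,0,0,0.01]]'
cat >> h.py <<'E'
TAG=np.array([.760,.229,.105])
def aim(dist,tag=TAG,yaw=14.3,nose=(-.137,0,-.018)):
    R=down(yaw,30); return tag-(-R[:,0])*dist-R@np.array(nose),R
E
python3 - <<'E'
from h import *
p,R=aim(.15); print(p,R); plan(p,R)
p,R=aim(.08); print(p)
E
```

```text
t: 16.05
position: [0.2354, 0.3575, 0.1771]
eef_rot: [[-0.533, -0.846, 0.001], [-0.846, 0.533, -0.0], [-0.001, -0.001, -1.0]]
force: [0.8, 1.9, -2.6]
grip_width: 0.033
grasp_force: 60.6
t: 16.35
position: [0.2372, 0.3595, 0.2542]
eef_rot: [[-0.533, -0.846, 0.006], [-0.846, 0.533, 0.005], [-0.008, -0.002, -1.0]]
force: [0.0, 0.1, -2.6]
grip_width: 0.0326
grasp_force: 60.5
[0.51043069 0.16538558 0.23291154] [[-8.39192240e-01 -2.46999013e-01 -4.84507866e-01]
 [-2.13907420e-01  9.69015731e-01 -1.23499506e-01]
 [ 5.00000000e-01  1.38777878e-17 -8.66025404e-01]]
total shift [ 0.0189 -0.3346  0.0219] rot [-0.1981  0.5062  0.7421] | n 7 row [-0.0132 -0.0474 -0.0014 -0.0283  0.0723  0.106 ]
[0.56917414 0.1803591  0.19791154]
```

```bash
python3 -m crank '[[-0.0132,-0.0474,-0.0014,-0.0283,0.0723,0.106,0.01],[-0.0132,-0.0474,-0.0014,-0.0283,0.0723,0.106,0.01],[-0.0132,-0.0474,-0.0014,-0.0283,0.0723,0.106,0.01],[-0.0132,-0.0474,-0.0014,-0.0283,0.0723,0.106,0.01]]'
python3 -m crank '[[-0.0132,-0.0474,-0.0014,-0.0283,0.0723,0.106,0.01],[-0.0132,-0.0474,-0.0014,-0.0283,0.0723,0.106,0.01],[-0.0132,-0.0474,-0.0014,-0.0283,0.0723,0.106,0.01],[0,0,0,0,0,0,0.01],[0,0,0,0,0,0,0.01]]'
python3 - <<'E'
from h import *
from station import manip
s=manip.observe(); print(s["joints"].round(3))
d=snap("wrist","w7"); e=snap("side","s7")
cv2.imwrite("pics/w7.png",np.hstack([cv2.resize(d["frame"],(400,300)),cv2.resize(e["frame"][190:350,170:383],(400,300))])[:,:,::-1])
p,R=aim(.15); plan(p,R); p,R=aim(.08);plan(p,R)
N=s["position"]+s["eef_rot"]@np.array([-.137,0,-.018]); print("nose est",N,proj(e,[N,N-.08*s["eef_rot"][:,0],TAG]),proj(e,[N+s["eef_rot"]@np.array([.197,0,-.014])]))
E
```

```text
t: 16.75
position: [0.4128, 0.2722, 0.2437]
eef_rot: [[-0.795, -0.54, -0.278], [-0.527, 0.841, -0.124], [0.301, 0.048, -0.952]]
force: [-0.1, 1.5, -1.9]
grip_width: 0.0331
grasp_force: 60.6
t: 17.25
position: [0.5091, 0.1626, 0.2251]
eef_rot: [[-0.835, -0.244, -0.493], [-0.209, 0.97, -0.127], [0.509, -0.003, -0.861]]
force: [0.2, -0.3, -1.8]
grip_width: 0.0327
grasp_force: 60.6
[ 0.192  0.838  0.655  1.921 -0.03  -0.045]
total shift [ 0.0001  0.0003 -0.0049] rot [-0.0033 -0.0059 -0.0007] | n 1 row [ 0.0001  0.0003 -0.0049 -0.0033 -0.0059 -0.0007]
total shift [-0.0699  0.0004 -0.0053] rot [-0.0033 -0.0059 -0.0007] | n 2 row [-0.0349  0.0002 -0.0026 -0.0017 -0.0029 -0.0004]
nose est [0.63238435 0.19346562 0.17080638] [[272.3833482  278.47569165]
 [246.68774632 284.85766783]
 [223.20160487 288.7837379 ]] [[340.42458598 257.21356412]]
```

View pics/w7.png

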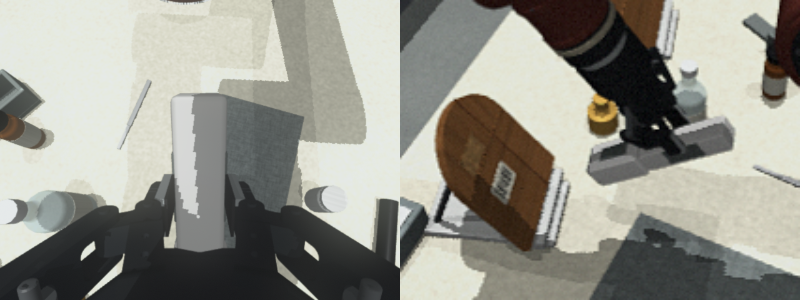

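The reader is held squarely, with its nose at about (272,281) in the side view against a predicted (272,278.5). I'll check its pitch in the hand numerically.

```bash
python3 - <<'E'
from h import *
np.set_printoptions(precision=1,suppress=True)
d7,d6,e=load("w7"),load("w6"),load("side0" if 0 else "s7")
for n,d in(("w6",d6),("w7",d7)):
    g=cv2.GaussianBlur(d["frame"],(3,3),0).astype(float).mean(2)
    col=np.abs(np.diff(g[135:175,305:330].mean(1))); print(n,"rear rows",[(135+i,round(col[i],1)) for i in np.argsort(-col)[:3]])
    for r in(165,185,215):
        row=np.abs(np.diff(g[r-1:r+2,255:385].mean(0))); print(r,sorted((255+i,round(row[i])) for i in np.argsort(-row)[:7]))
def model(d,off=0):
    # reader in tool coords; off = TCP height above underside
    P=[(.060,s*.017,-(.032-off)) for s in(1,-1)]+[(0.03,s*.017,-(.032-off)) for s in(1,-1)]
    return P
import json
from station import manip
s=manip.observe(); 
print("pred w7",proj(d7,[s["position"]+s["eef_rot"]@np.array(p) for p in model(d7,.0003)]))
R6=np.array([[-.533,-.846,.002],[-.846,.533,0],[-.001,-.001,-1]]);p6=np.array([.2363,.3581,.006])
print("pred w6",proj(d6,[p6+R6@np.array(p) for p in model(d6,.006)]))
E
```

```text
w6 rear rows [(np.int64(147), np.float64(26.6)), (np.int64(148), np.float64(23.0)), (np.int64(152), np.float64(18.8))]
165 [(np.int64(272), 21), (np.int64(275), 17), (np.int64(358), 18), (np.int64(361), 20), (np.int64(362), 15), (np.int64(382), 17), (np.int64(383), 24)]
185 [(np.int64(275), 14), (np.int64(276), 14), (np.int64(357), 15), (np.int64(360), 23), (np.int64(375), 13), (np.int64(376), 23), (np.int64(377), 19)]
215 [(np.int64(274), 14), (np.int64(275), 10), (np.int64(277), 18), (np.int64(278), 11), (np.int64(356), 11), (np.int64(357), 18), (np.int64(358), 18)]
w7 rear rows [(np.int64(148), np.float64(31.9)), (np.int64(149), np.float64(23.0)), (np.int64(147), np.float64(19.5))]
165 [(np.int64(271), 17), (np.int64(272), 16), (np.int64(274), 12), (np.int64(306), 15), (np.int64(307), 26), (np.int64(308), 20), (np.int64(309), 7)]
185 [(np.int64(271), 10), (np.int64(272), 20), (np.int64(273), 12), (np.int64(275), 11), (np.int64(309), 18), (np.int64(310), 27), (np.int64(311), 18)]
215 [(np.int64(273), 18), (np.int64(274), 18), (np.int64(276), 12), (np.int64(277), 7), (np.int64(311), 20), (np.int64(312), 26), (np.int64(313), 13)]
pred w7 [[370.  145.9]
 [272.7 146.3]
 [367.3 229.1]
 [275.7 229.4]]
pred w6 [[362.6 150.7]
 [271.2 150.6]
 [360.1 228.7]
 [273.8 228.7]]
```

```bash
python3 - <<'E'
from h import *
from station import manip
s=manip.observe(); R6=np.array([[-.533,-.846,.002],[-.846,.533,0],[-.001,-.001,-1]]);p6=np.array([.2363,.3581,.006])
np.set_printoptions(precision=4,suppress=True)
for n,p,R in(("w6",p6,R6),("w7",s["position"],s["eef_rot"])):
    d=load(n); g=cv2.GaussianBlur(d["frame"],(3,3),0).astype(float).mean(2)
    for r in(160,175,190,210,230,250):
        a=np.abs(np.diff(g[r-1:r+2].mean(0)))
        l=[i for i in range(262,292) if a[i]>8]; q=[i for i in range(345,382) if a[i]>8]
        print(n,r,l,q)
        if l and q:
          for L,Q in((l[0]+.5,q[-1]+.5),(l[-1]+.5,q[0]+.5)):
            o,v=ray(d,[(L,r),(Q,r)]); o=R.T@(o-p); v=v@R
            k=v[:,1]/v[:,2]; kk=v[:,0]/v[:,2]
            t=.034/(k[1]-k[0]); print("   tool z of 34mm chord",round(o[2]+t,4),"x",round(o[0]+kk.mean()*t,4))
E
```

```text
w6 160 [271, 272, 273, 275, 276] [356, 357, 358, 360, 361, 362, 379, 380, 381]
   tool z of 34mm chord -0.0506 x 0.0582
   tool z of 34mm chord -0.0072 x 0.0553
w6 175 [272, 273, 275, 276] [356, 357, 358, 360, 361, 378, 379, 380, 381]
   tool z of 34mm chord -0.0507 x 0.0536
   tool z of 34mm chord -0.0089 x 0.0492
w6 190 [273, 275, 276, 277] [356, 357, 358, 359, 360, 361, 374, 375, 376, 377]
   tool z of 34mm chord -0.0465 x 0.0483
   tool z of 34mm chord -0.0086 x 0.0427
w6 210 [274, 276, 277, 278] [355, 356, 357, 359, 360, 361, 362, 363]
   tool z of 34mm chord -0.0284 x 0.038
   tool z of 34mm chord -0.0069 x 0.0336
w6 230 [268, 269, 270, 271, 274, 275, 276, 277, 278, 279] [355, 356, 357, 358, 359, 360, 366, 367]
   tool z of 34mm chord -0.0441 x 0.0342
   tool z of 34mm chord -0.0072 x 0.0246
w6 250 [263, 264, 265, 277, 278, 279, 280] [356, 357, 358, 370, 371, 372]
   tool z of 34mm chord -0.0569 x 0.0311
   tool z of 34mm chord -0.0095 x 0.0159
w7 160 [272, 275] []
w7 175 [271, 272, 274] []
w7 190 [272, 273, 275] []
w7 210 [273, 274, 276] []
w7 230 [273, 274, 275, 276, 277] [360]
   tool z of 34mm chord -0.0247 x 0.0279
   tool z of 34mm chord -0.018 x 0.0262
w7 250 [272, 273, 274, 276, 277, 278] [358, 359, 360, 364]
   tool z of 34mm chord -0.0342 x 0.0227
   tool z of 34mm chord -0.0148 x 0.0166
```

```bash
python3 - <<'E'
from h import *
d=load("w7");f=cv2.GaussianBlur(d["frame"],(3,3),0)
for r in(160,175,200,240): print(r,[tuple(map(int,f[r,c])) for c in range(352,374)])
e=load("s7")["frame"]
g=e.astype(int).mean(2).astype(int)
print("side rows 262-300, cols 262-300 (every 2)")
for r in range(264,296,1): print(r,g[r,260:300:2])
print("tail")
for r in range(246,276,1): print(r,g[r,330:358:2])
E
```

```text
160 [(136, 138, 136), (136, 138, 135), (136, 137, 135), (135, 136, 134), (134, 135, 133), (132, 134, 131), (131, 132, 130), (129, 130, 128), (126, 128, 125), (120, 123, 120), (113, 117, 115), (108, 113, 111), (107, 113, 110), (107, 113, 111), (107, 113, 111), (106, 112, 110), (105, 111, 110), (106, 112, 110), (105, 112, 109), (105, 111, 109), (105, 111, 109), (105, 112, 109)]
175 [(137, 138, 136), (136, 138, 136), (135, 137, 135), (134, 135, 134), (132, 134, 132), (130, 132, 130), (129, 130, 128), (127, 129, 127), (125, 126, 124), (120, 122, 120), (113, 115, 114), (107, 110, 109), (103, 109, 107), (102, 108, 107), (102, 108, 106), (101, 107, 106), (100, 106, 105), (100, 106, 104), (100, 106, 104), (100, 106, 104), (101, 107, 105), (103, 109, 107)]
200 [(134, 136, 135), (134, 135, 134), (133, 134, 133), (131, 132, 131), (129, 131, 129), (128, 129, 128), (126, 127, 126), (123, 125, 124), (120, 121, 120), (114, 116, 115), (108, 110, 109), (104, 108, 107), (102, 108, 107), (100, 106, 105), (99, 104, 103), (98, 104, 103), (98, 104, 103), (98, 104, 104), (99, 105, 105), (100, 106, 106), (9
[... 4389 characters left out ...]
6 222 223 221 223]
265 [107  99  95  95  96  97  99  92  82 207 223 224 222 217]
266 [ 98  95  99  99  94  95 100 101  83 232 221 224 223 221]
267 [ 95  99  98  99  97  95  92 102  88 230 219 220 222 222]
268 [ 99  97  94  96  98 100  97  93 105 229 219 221 222 222]
269 [ 85  96  99  99  97  93  92  94 125 225 221 223 223 222]
270 [ 44  97  94  94  95  95 105 135 184 219 219 222 221 222]
271 [ 38  72  95  93 103 135 184 228 224 219 217 216 218 224]
272 [ 37  66  97 134 181 231 224 219 221 218 218 222 221 223]
273 [ 80 138 167 227 222 225 221 223 223 219 216 221 223 223]
274 [175 230 224 222 222 223 220 223 220 209 214 221 222 222]
275 [226 223 223 223 218 223 222 222 219 215 216 224 218 222]
```

```bash
python3 - <<'E'
from h import *
from station import manip
s=manip.observe(); e=load("s7"); np.set_printoptions(precision=1,suppress=True)
for off in(.0003,.0055):
  for pit in(0,3,-3):
    Q=Ro.from_euler("y",pit,degrees=True).as_matrix()
    def P(x,y,z): # reader coords, pivot handle
        v=Q@np.array([-(x+.045),y,-(z-.018)]); return s["position"]+s["eef_rot"]@(v+[0,0,-.018+off])
    print(off,pit,proj(e,[P(.092,.022,0),P(.092,-.022,.036),P(.092,.022,.036),P(-.105,.017,0),P(-.105,-.017,.032),P(-.105,.017,.032)]).tolist())
E
echo "obs: nose-left-bottom ~(277.5,288.5); nose-right-top ~(273,268); tail bottom-left(335?) ~(346,270); tail right top ~(338,252)"
```

```text
0.0003 0 [[274.6033834547933, 289.9294003219903], [269.7470668717707, 266.9394185786858], [266.0766205867144, 281.7530849446876], [346.7822182833619, 271.4277158630944], [341.5465104247359, 251.1175191563638], [339.96984055159044, 263.189427710376]]
0.0003 3 [[276.634658276733, 291.42695428392636], [271.1724085078165, 268.6822452321431], [267.5529531128768, 283.4751753323129], [346.46130608760177, 270.54675939039566], [340.56392778007785, 250.37456382386034], [338.96438134393946, 262.44931582614214]]
0.0003 -3 [[272.67266672828833, 288.3807907585424], [268.44628671927813, 265.16030965445003], [264.72707592700806, 279.995923655527], [347.0263544229335, 272.3074252927379], [342.4695919129296, 251.88499822533637], [340.914656258049, 263.95340568150175]]
0.0055 0 [[275.807048747035, 291.0839122264583], [270.9594393261026, 268.15351407783874], [267.32962790776975, 282.95434749372066], [347.8650211756449, 272.7371281364602], [342.64354858566486, 252.48721338398596], [341.09464440365065, 264.5496915910914]]
0.0055 3 [[277.8283598086131, 292.57330447266503], [272.3755673704661, 269.88630739038], [268.7962055270519, 284.666306238202], [347.54752424960884, 271.8618217763148], [341.66560027228763, 251.74857173613225], [340.0940229073409, 263.81394410984626]]
0.0055 -3 [[273.88630251373195, 289.543882723353], [269.66775144470995, 266.38478726199486], [265.9897172827471, 281.2076708098068], [348.1059440610408, 273.6111591650749], [343.56208863056975, 253.25018674152918], [342.03471856297455, 265.3091124077781]]
obs: nose-left-bottom ~(277.5,288.5); nose-right-top ~(273,268); tail bottom-left(335?) ~(346,270); tail right top ~(338,252)
```

The in-hand pitch agrees within about 1° and the reader sits roughly 4 mm lower in the pads. I'll use that for the nose offset and approach to 8 cm.

```bash
python3 -m crank '[[-0.017,0,-0.002,-0.001,-0.002,0,0.01],[-0.017,0,-0.002,-0.001,-0.002,0,0.01],[-0.017,0,-0.002,-0.001,-0.002,0,0.01],[-0.017,0,-0.002,0,0,0,0.01],[0,0,0,0,0,0,0.01]]'
python3 - <<'E'
from h import *
from station import manip
print(manip.observe()["joints"].round(3))
p,R=aim(.08,nose=(-.137,0,-.014)); plan(p,R)
E
```

```text
t: 17.85
position: [0.5645, 0.1795, 0.1981]
eef_rot: [[-0.843, -0.248, -0.477], [-0.216, 0.969, -0.123], [0.493, -0.001, -0.87]]
force: [-0.4, 0.6, -2.4]
grip_width: 0.0328
grasp_force: 60.7
[ 0.2    1.006  0.94   2.02  -0.026 -0.044]
total shift [-0.0042 -0.0003 -0.0062] rot [-0.0014  0.0083  0.0007] | n 1 row [-0.0042 -0.0003 -0.0062 -0.0014  0.0083  0.0007]
```

Joint 4 is at its 2.02 limit here. I'll back off a touch, with slightly less tilt and a bit more distance, keeping the beam on the tag centre.

```bash
python3 - <<'E'
from h import *
for dist,pit in((.086,28.5),(.088,28)):
    R=down(14.3,pit); p=TAG+R[:,0]*dist-R@np.array([-.137,0,-.014]); plan(p,R,2)
E
```

```text
total shift [ 0.0014 -0.0003 -0.0004] rot [-0.0014 -0.0179  0.0007] | n 2 row [ 0.0007 -0.0001 -0.0002 -0.0007 -0.0089  0.0004]
total shift [ 0.0032 -0.0003  0.0016] rot [-0.0014 -0.0266  0.0007] | n 2 row [ 0.0016 -0.0001  0.0008 -0.0007 -0.0133  0.0004]
```

```bash
python3 -m crank '[[0.0007,-0.0002,-0.0002,0,-0.009,0,0.01],[0.0007,-0.0002,-0.0002,0,-0.009,0,0.01],[0,0,0,0,0,0,0.01]]'
python3 - <<'E'
from h import *
from station import manip
s=manip.observe();print(s["joints"].round(3))
N=s["position"]+s["eef_rot"]@np.array([-.137,0,-.014]); x=-s["eef_rot"][:,0]; n=-down(14.3,30)[:,0]*-1
n=down(14.3,30)[:,0]; t=((TAG-N)@n)/(x@n); print("dist",t,"miss",(N+x*t-TAG).round(4),"angle",np.degrees(np.arccos(-x@n)))
R=down(14.3,28.5); plan(TAG+R[:,0]*.086-R@np.array([-.137,0,-.014]),R,1)
E
```

```text
t: 18.15
position: [0.5635, 0.1773, 0.2008]
eef_rot: [[-0.853, -0.246, -0.461], [-0.216, 0.969, -0.118], [0.476, -0.001, -0.879]]
force: [0.3, -0.3, -1.5]
grip_width: 0.0325
grasp_force: 60.7
[ 0.197  0.97   0.883  1.979 -0.026 -0.045]
dist 0.08730516266662773 miss [ 0.0012 -0.0016  0.0014] angle 1.5816461673251951
total shift [-0.0012  0.0015  0.0013] rot [-0.0006  0.0014 -0.0014] | n 1 row [-0.0012  0.0015  0.0013 -0.0006  0.0014 -0.0014]
```

```bash
python3 -m crank '[[-0.004,0.001,0.001,0,0.002,0,0.01],[0,0,0,0,0,0,0.01],[0,0,0,0,0,0,0.01],[0,0,0,0,0,0,0.01],[0,0,0,0,0,0,0.01]]'
python3 - <<'E'
from h import *
from station import manip
s=manip.observe();print(s["joints"].round(3),s["joint_velocities"].round(3))
N=s["position"]+s["eef_rot"]@np.array([-.137,0,-.014]); x=-s["eef_rot"][:,0]
n=down(14.3,30)[:,0]; t=((TAG-N)@n)/(x@n); print("dist",t,"miss",(N+x*t-TAG).round(4),"angle",np.degrees(np.arccos(-x@n)))
e=snap("side","s8")["frame"]; c=snap("scene","c8")["frame"]
E
for i in 1 2 3 4; do python3 -m crank '[[0,0,0,0,0,0,0.01],[0,0,0,0,0,0,0.01],[0,0,0,0,0,0,0.01],[0,0,0,0,0,0,0.01],[0,0,0,0,0,0,0.01]]' | head -2; done
python3 -m crank '[[0,0,0,0,0,0,0.01],[0,0,0,0,0,0,0.01],[0,0,0,0,0,0,0.01],[0,0,0,0,0,0,0.01],[0,0,0,0,0,0,0.01]]'
```

```text
t: 18.65
position: [0.5667, 0.1787, 0.1958]
eef_rot: [[-0.85, -0.245, -0.465], [-0.215, 0.969, -0.119], [0.48, -0.001, -0.877]]
force: [0.1, 0.2, -2.0]
grip_width: 0.0329
grasp_force: 60.7
[ 0.197  0.99   0.909  1.99  -0.025 -0.044] [-0.    -0.003  0.001 -0.002 -0.    -0.001]
dist 0.08176557396318362 miss [-0.0008 -0.0016 -0.002 ] angle 1.3023328633895321
t: 19.25
position: [0.5667, 0.1788, 0.196]
t: 19.75
position: [0.5667, 0.1788, 0.196]
t: 20.25
position: [0.5667, 0.1788, 0.196]
t: 20.75
position: [0.5667, 0.1788, 0.196]
t: 21.25
position: [0.5667, 0.1788, 0.196]
eef_rot: [[-0.851, -0.246, -0.465], [-0.215, 0.969, -0.119], [0.48, -0.001, -0.877]]
force: [0.3, 0.4, -2.4]
grip_width: 0.0326
grasp_force: 60.7
```

The beam is on the tag to within about 2–3 mm, 82 mm away and 1.3° off square, and it was held still for 2.6 s. Now back off and go to the mat.

```bash
python3 -m crank '[[0.02,0,0,0,0,0,0.01],[0.045,0,0,0,0,0,0.01],[0.045,0,0,0,0,0,0.01],[0,0,0,0,0,0,0.01]]'
python3 - <<'E'
from h import *
plan([.418,.2303,.12],down(-3.2))
E
```

```text
t: 21.65
position: [0.4688, 0.1544, 0.2526]
eef_rot: [[-0.85, -0.246, -0.466], [-0.215, 0.969, -0.119], [0.481, -0.001, -0.877]]
force: [0.4, 0.3, -1.7]
grip_width: 0.0328
grasp_force: 60.7
total shift [-0.0369  0.0862  0.1308] rot [-0.0774 -0.4975  0.2976] | n 4 row [-0.0006  0.0214  0.0347 -0.0193 -0.1244  0.0744]
```

```bash
python3 -m crank '[[-0.0006,0.0214,0.0347,-0.0193,-0.1244,0.0744,0.01],[-0.0006,0.0214,0.0347,-0.0193,-0.1244,0.0744,0.01],[-0.0006,0.0214,0.0347,-0.0193,-0.1244,0.0744,0.01],[-0.0006,0.0214,0.0347,-0.0193,-0.1244,0.0744,0.01],[0,0,0,0,0,0,0.01]]'
python3 -m crank '[[0,0,0,0,0,0,0.01]]'
python3 - <<'E'
from h import *
plan([.418,.2303,.04],down(-3.2),3)
E
```

```text
t: 22.15
position: [0.4174, 0.2161, 0.1336]
eef_rot: [[-0.995, 0.003, -0.095], [0.004, 1.0, -0.018], [0.095, -0.019, -0.995]]
force: [-2.0, -2.0, -0.9]
grip_width: 0.033
grasp_force: 60.6
t: 22.25
position: [0.4264, 0.2172, 0.139]
eef_rot: [[-0.996, 0.002, -0.087], [0.003, 1.0, -0.016], [0.087, -0.016, -0.996]]
force: [0.7, 0.0, -1.5]
grip_width: 0.0326
grasp_force: 60.7
total shift [-0.0002  0.0147  0.0991] rot [-0.0188 -0.0867  0.0534] | n 3 row [ 0.001   0.0047  0.0331 -0.0063 -0.0289  0.0178]
```

```bash
python3 -m crank '[[0.001,0.0047,0.033,-0.0063,-0.029,0.018,0.01],[0.001,0.0047,0.033,-0.0063,-0.029,0.018,0.01],[0.001,0.0047,0.033,-0.0063,-0.029,0.018,0.01],[0,0,0,0,0,0,0.01],[0,0,0,0,0,0,0.01]]'
python3 - <<'E'
from h import *
plan([.418,.2303,.016],down(-3.2),1)
E
```

```text
t: 22.75
position: [0.4221, 0.2308, 0.0417]
eef_rot: [[-0.998, 0.057, 0.003], [0.057, 0.998, 0.001], [-0.003, 0.001, -1.0]]
force: [0.9, 0.7, -2.3]
grip_width: 0.0326
grasp_force: 60.7
total shift [ 0.0041 -0.0008  0.0257] rot [ 0.0009  0.0027 -0.0017] | n 1 row [ 0.0041 -0.0008  0.0257  0.0009  0.0027 -0.0017]
```

```bash
python3 -m crank '[[0.002,0,0.013,0.001,0.003,-0.001,0.01],[0.002,0,0.009,0,0,0,0.01],[0,0,0.004,0,0,0,0.01],[0,0,0.002,0,0,0,0.01],[0,0,0,0,0,0,0.01]]'
python3 -m crank '[[0,0,0.001,0,0,0,0.01],[0,0,0.001,0,0,0,0.01],[0,0,0,0,0,0,0.01]]'
```

```text
t: 23.25
position: [0.4169, 0.2309, 0.013]
eef_rot: [[-0.998, 0.057, 0.0], [0.057, 0.998, 0.0], [-0.0, 0.0, -1.0]]
force: [-0.9, 0.5, -2.0]
grip_width: 0.0324
grasp_force: 60.6
t: 23.55
position: [0.4165, 0.2308, 0.0107]
eef_rot: [[-0.998, 0.057, -0.0], [0.057, 0.998, 0.0], [0.0, 0.0, -1.0]]
force: [-0.0, -0.3, -2.0]
grip_width: 0.0327
grasp_force: 60.6
```

```bash
for i in 1 2 3; do python3 -m crank '[[0,0,0.001,0,0,0,0.01],[0,0,0,0,0,0,0.01]]' | grep -E "pos|force"; done
```

```text
position: [0.4164, 0.2308, 0.0096]
force: [-0.1, -0.4, -2.8]
grasp_force: 60.6
position: [0.4164, 0.2308, 0.0085]
force: [0.4, -0.2, -1.8]
grasp_force: 60.6
position: [0.4163, 0.2308, 0.0075]
force: [-0.8, 0.2, -2.8]
grasp_force: 60.6
```

```bash
for i in 1 2; do python3 -m crank '[[0,0,0.001,0,0,0,0.01],[0,0,0,0,0,0,0.01]]' | grep -E "pos|force"; done; python3 -m crank '[[0,0,0.0005,0,0,0,0.01],[0,0,0,0,0,0,0.01]]' | grep -E "pos|force"
```

```text
position: [0.4164, 0.2308, 0.0065]
force: [0.6, 0.3, -1.2]
grasp_force: 60.7
position: [0.4164, 0.2308, 0.0056]
force: [0.5, -0.5, -1.6]
grasp_force: 60.7
position: [0.4165, 0.2308, 0.0051]
force: [0.2, 0.9, -1.5]
grasp_force: 60.7
```

```bash
for i in 1 2 3; do python3 -m crank '[[0,0,0.0005,0,0,0,0.01],[0,0,0,0,0,0,0.01]]' | grep -E "pos|force: \["; done
```

```text
position: [0.4164, 0.2308, 0.0046]
force: [-0.1, 0.7, -1.6]
position: [0.4165, 0.2309, 0.0044]
force: [-1.9, 0.0, 3.5]
position: [0.4165, 0.2309, 0.0043]
force: [-4.4, -1.5, 12.6]
```

Contact came at exactly the expected height. I'll release, rise and check.

```bash
python3 -m crank '[[0,0,-0.0005,0,0,0,0.01],[0,0,0,0,0,0,0.05],[0,0,0,0,0,0,0.08],[0,0,0,0,0,0,0.08],[0,0,0,0,0,0,0.08]]' | grep -E "pos|force|width"
python3 -m crank '[[0,0,-0.02,0,0,0,0.085],[0,0,-0.04,0,0,0,0.085],[0,0,-0.045,0,0,0,0.085],[0,0,-0.045,0,0,0,0.085],[0,0,-0.04,0,0,0,0.085]]'
python3 -m crank '[[0,0,0,0,0,0,0.085],[0,0,0,0,0,0,0.085],[0,0,0,0,0,0,0.085]]' | head -2
python3 - <<'E'
from h import *
np.set_printoptions(precision=4,suppress=True)
d=snap("wrist","w9"); f=d["frame"].astype(int); g=f.mean(2)
# reader white mask on dark mat
m=((g>165)).astype(np.uint8); m[285:]=0; m[:,:250]=0; m[:,390:]=0
R=down(-3.2); c=np.array([.4603,.228,.04])
for z,l,r in((.036,.06,.0),):pass
O=np.array([.4165,.2309,0])-R[:,0]*.045; print("origin est",O)
k=sorted(cv2.findContours(m,0,2)[0],key=cv2.contourArea)[-3:]
for q in k: 
    r=cv2.minAreaRect(q); W=onz(d,[r[0]],.038)[0]; print(r,W,"area",cv2.contourArea(q))
P=[O-R[:,0]*x+R[:,1]*y+[0,0,z] for x,y,z in((.092,.022,.04),(.092,-.022,.04),(-.105,.017,.036),(-.105,-.017,.036))]
print("pred px",proj(d,P))
# compare other objects: difference scene0 vs now
a=load("scene0")["frame"].astype(int); b=snap("scene","c9")["frame"].astype(int)
D=(np.abs(a-b).max(2)>60).astype(np.uint8); D=cv2.morphologyEx(D,cv2.MORPH_OPEN,np.ones((3,3)))
n,_,st,ce=cv2.connectedComponentsWithStats(D)
for i in range(1,n):
    if st[i,4]>25: print(st[i],ce[i].round())
E
```

```text
position: [0.4165, 0.2308, 0.0041]
force: [-0.5, 0.3, 1.0]
grip_width: 0.08
grasp_force: 0.0
t: 26.35
position: [0.4165, 0.2308, 0.1965]
eef_rot: [[-0.998, 0.057, 0.001], [0.057, 0.998, 0.0], [-0.001, 0.001, -1.0]]
force: [1.2, 0.2, -1.0]
grip_width: 0.085
grasp_force: 0.0
t: 26.65
position: [0.4158, 0.2305, 0.1932]
origin est [0.4614 0.2284 0.    ]
((318.5, 163.0), (38.0, 35.0), 90.0) [0.3727 0.2334 0.038 ] area 1028.5
((319.9999694824219, 241.0), (33.99999237060547, 61.99999237060547), 0.0) [0.4426 0.2308 0.038 ] area 1945.0
((291.5, 50.99999237060547), (82.99998474121094, 101.99998474121094), -0.0) [0.2838 0.2169 0.038 ] area 6076.5
pred px [[341.0194 349.7173]
 [296.351  349.7141]
 [338.3231 143.6505]
 [298.5433 143.6821]]
[141   0  32  24 408] [157.  12.]
[410   0  69  12 451] [453.   4.]
[ 138   24   55   53 1447] [163.  47.]
[413  25   8  16 107] [416.  32.]
[413  42   7   6  32] [416.  44.]
[311  48  10  16 116] [315.  56.]
[377  61  14  45 490] [384.  81.]
[323  64   5   9  41] [325.  68.]
[ 385   64   80  123 5155] [425. 120.]
[ 255  119  111   58 2332] [312. 142.]
[209 190  38  30 377] [227. 205.]
[198 221   9   8  40] [202. 224.]
[390 227  15  23 209] [398. 237.]
[384 257  15  10  84] [391. 262.]
```

The reader lies at (0.461, 0.228), which is the mat centre, and only the dock, mat and arm regions changed in the scene view. Handing in.

```bash
python3 -c "
from station import manip; print(manip.finish_job())"
```

```text
the job is handed in; nothing more can be done
None
```

I handed the job in at about 27 s: the reader came out of the dock, was regripped by its handle with the paddles squeezed, held on the arched tag from about 82 mm (1.3° off square) for 2.6 s, and laid on the middle of the mat; the other things appear unmoved, and no verdict came back.

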